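Select the feed on the strap-edging machine

TASK

The feed lever of the strap-edging machine is parked in the short middle notch of its H-gate. With the fingertips, push the lever out of the notch and along the gate into the corner slot marked by the key plug (the plug with a raised cross-bar), all the way to the slot's end, and leave it standing there. Only push the lever: do not pinch its grip, do not force it across the gate plate, and leave the jar, the slicker and the mallet where they are.

Things in the scene. Friction and masses are not known exactly. Their poses are not given: they have to be found in the camera images.
- machine: Grey bench machine, fixed. Origin: on the bench under the gate's centre; own x points away from the robot (far), y left, z up; turned up to 0.35 rad. Housing 200 x 200 mm centred on the origin, top 111 mm up. Roller head at y 100 to 210 mm, x within 80 mm, 170 mm high. Motor at +x to 210 mm, 100 mm high. Gate plate on top: steel, 124 x 124 x 6 mm, its top 120 mm up.
- gate: The rigid steel gate plate; its edges stop the lever. Origin: gate centre, 114 mm up; axes as the machine. Opening: cross channel along y, 17 mm wide, from y -31.5 to 31.5 mm; four corner slots 15 mm wide on y +24 and -24 mm, from the channel to x +31 (far) and -31 mm (near); park notch 15 mm wide on y 0, to x -31 mm only. Middle far side is closed: a push out of the notch stops at the channel.
- gate_centre (a point): Centre of the gate, on the top face of the gate plate, 120 mm above the bench.
- lever_fore (a joint): Fore-and-aft tilt of the lever (rad) about its pivot, 75 mm below the plate's top under the gate's centre: 0 upright, positive leaning far (machine +x). Starts -0.31 to -0.22 in the park notch. Within about 0.06 of 0 in the channel; about +0.34 at the end of a far slot, -0.34 at a near one. Dry friction holds it where left; about 2 N at the grip moves it.
- lever_side (a joint): Sideways tilt of the lever (rad): 0 in the middle, positive leaning to the machine's left (+y). Starts about 0. About +0.3 in the left slots, -0.3 in the right ones; 0.28 to 0.36 at the ends of the channel. Friction as for lever_fore.
- grip_mid (a point): Centre of the lever's black grip: a block 30 x 30 mm, 40 mm tall along the lever, centre 140 mm from the pivot (185 mm above the bench when upright, block from 165 to 205 mm). It tilts with the lever; axes as the machine when upright. Below it a bare steel stem, 10 mm diameter. From upright the grip moves about 45 mm fore or aft and 45 mm sideways to a slot's end.
- stem_gate (a point): Point on the stem's centre line 72 mm from the pivot, where the stem passes through the gate plate.
- index_key: Dark steel key plug fixed on the gate plate: round foot with a raised cross-bar 42 mm long (along the machine's y), 12 mm wide, top 24 mm over the plate. It stands 18 mm beyond the end of the slot to select, at x +49 or -49 mm and y +24 or -24 mm from the gate's centre. Origin: centre of its underside. The other three corner slots have flat round plugs there.
- plug_a: Flat round dark steel plug, 16 mm diameter, 3 mm high, beyond the end of one of the other corner slots. Fixed. Origin: centre of its underside.
- plug_b: As plug_a, at another corner slot.
- plug_c: As plug_a, at another corner slot.
- grip_near: The side of the lever's grip that looks to the machine's -x (its origin is the grip's centre). Only one side may be pushed at a time, never two opposite sides together. Keep only the last 30 mm or so of the fingers beside the grip, or a wide gripper meets its top edge.
- grip_far: The side of the grip that looks to the machine's +x (origin: the grip's centre).
- grip_left: The side of the grip that looks to the machine's +y (origin: the grip's centre).
- grip_right: The side of the grip that looks to the machine's -y (origin: the grip's centre).
- wax_jar: Amber glass jar with metal lid, 64 mm diameter, 85 mm high, standing loose on the bench on the machine's right. Origin: centre of its underside.
- slicker: Turned wooden edge slicker, 44 mm diameter, 110 mm high, standing loose on the bench to the right and near side of the machine. Origin: centre of its underside.
- mallet: Wooden mallet lying loose on the bench on the machine's left; head 60 mm diameter x 85 mm, handle 170 mm long towards its own -y. Origin: on the bench under the handle's joint with the head.

How it is judged:
By the outcome, as a careful person would: the job done as asked, in the order asked, and still so for the second after the job is handed in, with the robot touching nothing.
It also fails if it takes over 45 s, if anything falls off the work surface, if the arm or the gripper's body presses on something with over 40 N, if the wrist force passes 120 N, or if a joint passes its speed limit or range.

ROBOT

A 6-joint arm with a two-finger parallel gripper is mounted at the origin on the work surface. World frame = base frame: x ahead of the robot, y to its left, z up, the work surface at z = 0. Lengths are in m, angles in rad, forces in N, time in s.
With the tool pointing down it reaches from about 0.275 to 1 m from the base axis. Payload 8.4 kg.
Tool frame: the origin (TCP) lies between the finger pads; the fingertips stand 19 mm ahead of it and the grasp point (between the pads) is the TCP; z points along the fingers, y is the direction in which the jaws open and shut (so a half turn about z gives the same grasp; the last joint's range is limited). The gripper opens to 85 mm and grips with 20 to 120 N. Pads are 22 mm wide; open, the fingers measure 114 mm over their backs; the gripper's body (76 mm by 85 mm) begins 54 mm behind the grasp point. The pads swing forward as they close: fully open they stand 13 mm farther back than shut.
Start: joints at [-1.308, 0.353, 1.633, -0, 1.155, -0.002], TCP at [0.164, -0.603, 0.25] pointing down, gripper open.
Joint ranges: [-2.63, 2.63], [-0.92, 2.1], [0.06, 2.66], [-1.3, 4.44], [0, 2.69], [-3.02, 3.02]. Speed limits (rad/s): [2.22, 2.22, 2.79, 3.14, 3.14, 3.14].

INTERFACE

Orientations are given as a unit quaternion [x, y, z, w].
In Python, from cell import ctrl, viewer, order, spotter gives the robot as it stands.
- The arm moves only by the tool send_rows, never from a script. Its argument "plan" is a list of rows, each a list of 3 entries, a list of its own where there are three numbers: the turn, a rotation vector about the world's x, y, z in units of 5 degrees (1.0 is 5 degrees), then the shift along the world's x, y, z in mm, then the opening, from 0 (shut) to 1 (fully open). In form: [[[rx, ry, rz], [tx, ty, tz], jaw], ...]. A call has 1 to 20 rows; each row shifts and turns the commanded pose from where the row before left it; what a row does not reach is not made up. A row lasts 1/12 s, in which the tool goes at most 41.7 mm and 7.16 degrees, less where a joint would pass 70% of its speed; a pose out of reach is approached as far as the arm can. A call with a gripper value outside its range is refused whole. The fingers move at their own pace and stop on an object; "newtons" is the grip in N (left out, the last holds). Time passes only in rows, so rows that do not move let the fingers close. It gives the time, the measured TCP pose, the force and the opening at its end, in the units of the state.
- ctrl.read_state(): the state, without advancing time (a new reading comes with each control period).
- viewer.snapshot(name): name is "side" or "top" or "wrist"; returns the picture (400x640x3 uint8, blue, green, red); there is no depth.
- viewer.camera_params(name): a dict with "camera_matrix" (3x3 intrinsics, pixels), "distortion" ([k1, k2, p1, p2, k3] as OpenCV has them; the pictures are not rectified), "R" (3x3) and "t" (3): a world point X has camera coordinates R X + t. Camera axes: x right, y down, z forward; pixel columns grow to the right and rows downward; lengths in m; the calibration is good to about 2 mm. A picture is of the moment at which its call begins: read the wrist's pose just before it. camera_params takes no time and is no camera call; for the wrist camera it gives the pose at the moment of the call.
- order.job_done(): hands the job in, once; it reports no verdict.
Trained networks look in the newest picture that a camera, given by its name, has taken for a name from the list of things; names that differ only in an ending like _2 or _b are one class to them, and where a whole thing is asked for, a point or a joint stands for the part that bears it (a point fixed in the world has none). Each returns a list of dicts, best first, with "score" (0 to 1); they miss things now and then, are a little off and sometimes report something else, mostly with a low value. They report only what shows in the picture. A call takes as long as a camera call.
- spotter.cut_out(thing, camera): "mask" (400x640 bool, what is visible of it) and "extent" ([left, top, width, height] in pixels, round what is visible of it).
The state is a dict: "time": time; "joint_pos": joint angles; "qd": joint speeds; "joint_torque": joint torques, N m; "eef_pos": TCP position; "ee_rot": TCP orientation; "force": force on the tool from outside, world axes, zero at the start; "moment": the same for the moment, N m; "opening": opening from 0.0 (shut) to 1.0 (fully open).
Only numpy, scipy, OpenCV 4.12 (cv2) and the standard library are available. Lean on these libraries where they do the work, as an engineer would, in place of code of your own. Each camera call takes 0.05 s, during which the arm holds its last target.

## Working session

There is one attempt and no reset: what is moved stays moved. The work goes in short steps, Python scripts to look and compute and a tool call to move; the robot and the scene stay as the last step left them, time stands still between calls to the robot, and variables do not carry over. Pictures are saved under pics/ and viewed, and the job is handed in when it is done.

Besides the shell and the picture viewer there is one more tool, called after "Call:" as name([rows], argument=value, ...), one row to a line, values as JSON. send_rows: Moves the arm, as the interface text tells. Its arguments: {"type":"object","properties":{"plan":{"type":"array","items":{"type":"array"}},"newtons":{"type":"number"}},"required":["plan"]}

```bash
mkdir -p pics; ls; python3 - <<'E'
from cell import ctrl, viewer, order, spotter
import cv2
s=ctrl.read_state(); print(s['time'],s['eef_pos'],s['ee_rot'],s['opening'],s['force'])
for n in ['side','top','wrist']:
    cv2.imwrite(f'pics/{n}0.png',viewer.snapshot(n))
    p=viewer.camera_params(n); print(n,p)
E
```

```text
pics
0.0 [ 0.16345468 -0.60277794  0.24956011] [ 9.91249925e-01  1.31996595e-01 -8.55172507e-05 -6.90902393e-04] 1.0021231369327013 [ 0.21995073  0.13560469 -0.16674187]
side {'camera_matrix': array([[505.50484537,   0.        , 317.42327093],
       [  0.        , 505.50484537, 204.72325743],
       [  0.        ,   0.        ,   1.        ]]), 'distortion': array([-0.15291202,  0.        ,  0.        ,  0.        ,  0.        ]), 'R': array([[ 9.94840925e-01, -1.01447003e-01,  1.96743462e-04],
       [-5.68318620e-02, -5.58926535e-01, -8.27267350e-01],
       [ 8.40337580e-02,  8.22988235e-01, -5.61808413e-01]]), 't': array([-0.55456845,  0.17264692,  1.06721362])}
top {'camera_matrix': array([[518.46170886,   0.        , 325.07229698],
       [  0.        , 518.46170886, 202.17635678],
       [  0.        ,   0.        ,   1.        ]]), 'distortion': array([-0.01717361,  0.        ,  0.        ,  0.        ,  0.        ]), 'R': array([[-0.00620174, -0.99992827,  0.01024706],
       [-0.99666649,  0.00534726, -0.08140831],
       [ 0.08134768, -0.01071777, -0.99662816]]), 't': array([0.06080977, 0.57521183, 1.19920384])}
wrist {'camera_matrix': array([[301.98293252,   0.        , 318.30433172],
       [  0.        , 301.98293252, 199.87359251],
       [  0.        ,   0.        ,   1.        ]]), 'distortion': array([-0.00861479,  0.        ,  0.        ,  0.        ,  0.        ]), 'R': array([[ 0.26072358, -0.96541268, -0.00125317],
       [-0.92932202, -0.25132797,  0.27054543],
       [-0.26150295, -0.06937297, -0.96270639]]), 't': array([-0.62308985, -0.03501178,  0.37857401])}
```

View pics/side0.png

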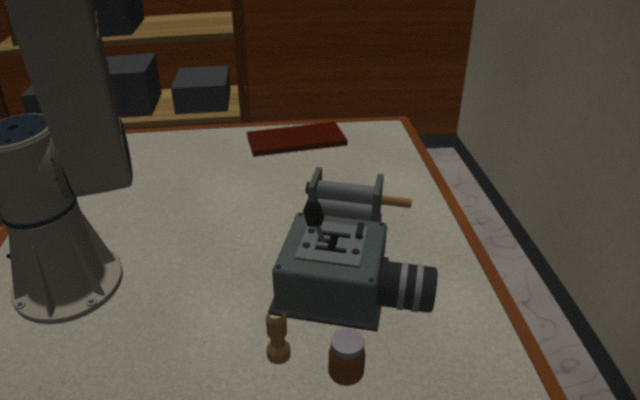

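View pics/top0.png

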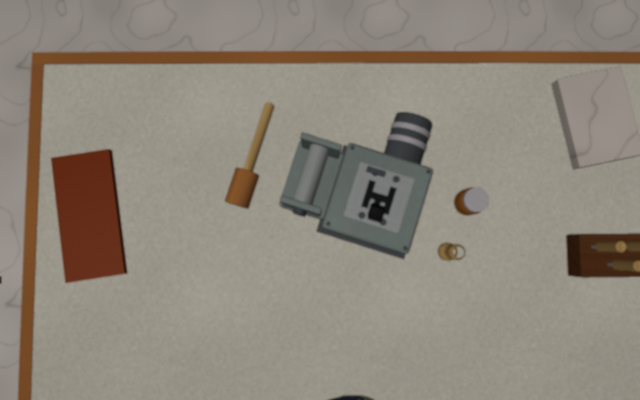

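```bash
python3 - <<'E'
from cell import spotter
import numpy as np,cv2
for cam in ['top','side']:
  for th in ['index_key','plug_a','grip_mid','gate','machine','wax_jar','slicker','mallet']:
    for d in spotter.cut_out(th,cam)[:4]:
        m=d['mask']; ys,xs=np.nonzero(m)
        print(cam,th,round(d['score'],2),d['extent'],m.sum(),xs.mean().round(1),ys.mean().round(1))
t=cv2.imread('pics/top0.png'); cv2.imwrite('pics/topz.png',cv2.resize(t[80:280,190:460],None,fx=2.9,fy=2.9,interpolation=cv2.INTER_CUBIC))
t=cv2.imread('pics/side0.png'); cv2.imwrite('pics/sidez.png',cv2.resize(t[60:260,200:460],None,fx=2.9,fy=2.9,interpolation=cv2.INTER_CUBIC))
E
```

```text
top plug_a 0.52 [359.8, 209.4, 5.4, 7.9] 39 362.1 214.9
top grip_mid 0.58 [367.7, 202.6, 18.2, 22.3] 268 375.9 212.6
top gate 0.63 [344.2, 160.9, 71.5, 76.9] 2217 379.3 196.2
top machine 0.92 [282.0, 114.5, 152.2, 141.8] 13738 363.7 186.6
top wax_jar 0.93 [454.7, 188.8, 33.7, 29.5] 799 470.4 201.1
top slicker 0.62 [439.0, 243.4, 24.2, 17.7] 314 448.0 251.8
top mallet 0.98 [224.3, 101.8, 51.0, 105.5] 1706 249.2 166.1
side index_key 0.67 [302.8, 205.1, 20.1, 36.3] 537 314.3 217.5
side index_key 0.61 [353.4, 219.6, 9.6, 17.1] 114 359.4 230.3
side grip_mid 0.87 [303.1, 203.9, 18.1, 37.9] 481 314.2 216.9
side gate 0.97 [294.8, 220.7, 74.8, 44.2] 1864 333.2 246.0
side machine 0.59 [266.1, 168.1, 167.8, 164.6] 16135 344.6 261.3
side wax_jar 0.61 [326.0, 330.2, 39.6, 53.5] 1803 346.3 356.7
side slicker 0.85 [266.2, 313.3, 25.6, 50.3] 970 277.0 339.1
side mallet 0.62 [383.1, 195.4, 29.0, 11.7] 255 396.2 201.1
```

View pics/topz.png

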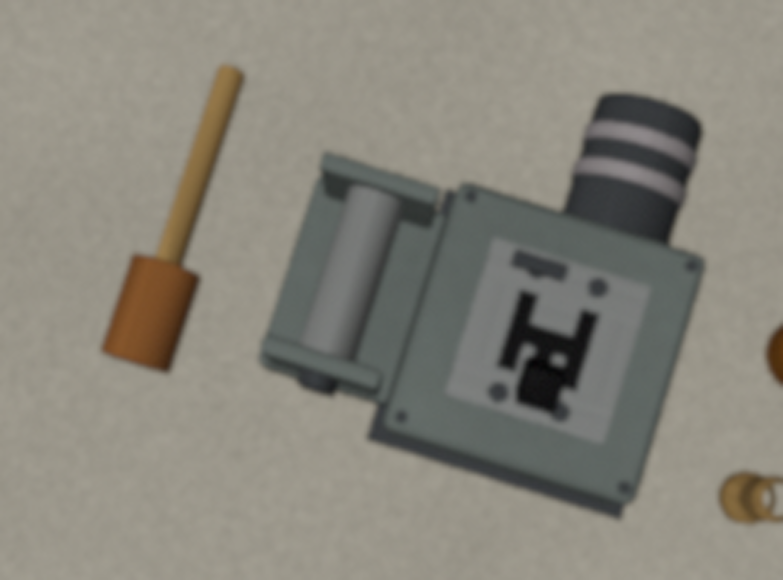

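View pics/sidez.png

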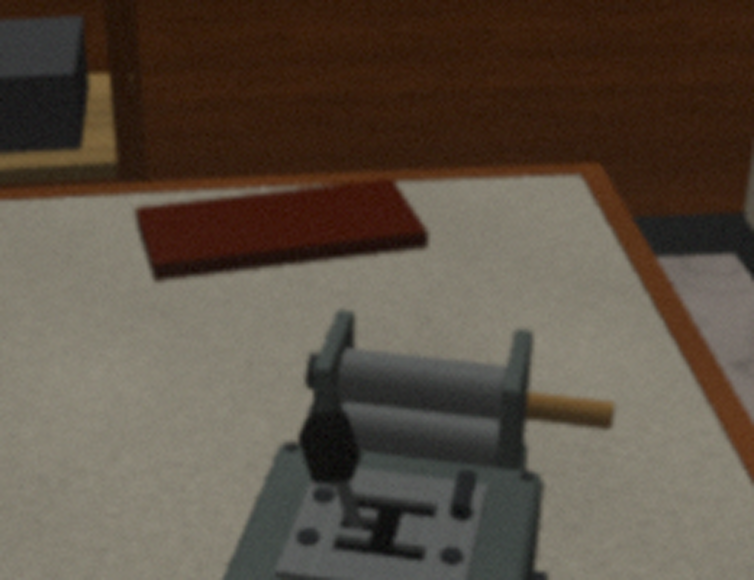

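```bash
cat > h.py <<'E'
import numpy as np,cv2
from cell import ctrl, viewer, order, spotter
def proj(X,cam):
    p=viewer.camera_params(cam)
    r,_=cv2.Rodrigues(p['R'])
    return cv2.projectPoints(np.asarray(X,float).reshape(-1,1,3),r,p['t'],p['camera_matrix'],p['distortion'])[0].reshape(-1,2)
def ray(uv,cam,z):
    p=viewer.camera_params(cam)
    n=cv2.undistortPoints(np.asarray(uv,float).reshape(-1,1,2),p['camera_matrix'],p['distortion']).reshape(-1,2)
    d=np.c_[n,np.ones(len(n))]@p['R']; c=-p['R'].T@p['t']
    return c+d*((z-c[2])/d[:,2])[:,None]
E
python3 - <<'E'
import cv2,numpy as np
t=cv2.imread('pics/top0.png')
from h import *
d=spotter.cut_out('gate','top')
g=cv2.cvtColor(t,cv2.COLOR_BGR2GRAY)[150:250,330:430]
m=((g>125)*255).astype(np.uint8)
m=cv2.morphologyEx(m,cv2.MORPH_OPEN,np.ones((3,3)))
c=max(cv2.findContours(m,cv2.RETR_EXTERNAL,cv2.CHAIN_APPROX_NONE)[0],key=cv2.contourArea)
print(np.median(g),cv2.contourArea(c)); r=cv2.minAreaRect(c); b=cv2.boxPoints(r)+[330,150]; print(r,b)
P=ray(b,'top',.12); print(P, P.mean(0), np.linalg.norm(np.roll(P,1,0)-P,axis=1))
E
```

```text
100.0 569.5
((90.0, 69.5), (59.0, 18.0), 90.0) [[411. 190.]
 [429. 190.]
 [429. 249.]
 [411. 249.]]
[[ 0.59326509 -0.12889664  0.12      ]
 [ 0.59306934 -0.16825359  0.12      ]
 [ 0.46494602 -0.16539137  0.12      ]
 [ 0.4652134  -0.12639491  0.12      ]] [ 0.52912346 -0.14723413  0.12      ] [0.12807613 0.03935743 0.12815529 0.03899738]
```

The key plug (top zoom at 540,264) is at the far-left slot. The lever's grip is at (540,385) in the near notch. Next I'll fit the machine pose from the plate corners.

```bash
python3 - <<'E'
from h import *
from scipy.optimize import least_squares
top=cv2.imread('pics/top0.png'); side=cv2.imread('pics/side0.png')
z=np.array([[492,237],[650,285],[605,443],[447,395]])/2.9+[190,80]
P=ray(z,'top',.12); print(P.mean(0),np.linalg.norm(np.roll(P,1,0)-P,axis=1))
h=.062; L=np.array([[h,h,.12],[h,-h,.12],[-h,-h,.12],[-h,h,.12]])
def W(p,X):
    c,s=np.cos(p[2]),np.sin(p[2]); X=np.atleast_2d(X)
    return np.c_[p[0]+c*X[:,0]-s*X[:,1],p[1]+s*X[:,0]+c*X[:,1],X[:,2]]
# plus key, plugs: top zoom key centre top, plugs ; 
pl=np.array([[.049,.024,.144],[.049,-.024,.123],[-.049,.024,.123]])
plz=np.array([[540,264],[598,287],[499,392]])/2.9+[190,80]
hs=.1;H=np.array([[hs,hs,.111],[hs,-hs,.111],[-hs,-hs,.111],[-hs,hs,.111]])
f=lambda p:np.r_[(proj(W(p,L),'top')-z).ravel(),(proj(W(p,pl),'top')-plz).ravel()]
r=least_squares(f,[.55,-.1,-.25]); print(r.x,r.fun.round(1))
p=r.x
# side check plugs
pls=np.array([[452,555],[308,536],[323,495]])/2.9+[200,60]
print(proj(W(p,[[.049,-.024,.123],[-.049,-.024,.123],[-.049,.024,.123],[.049,.024,.144]]),'side').round(1),pls.round(1))
piv=W(p,[0,0,.045])[0]
def grip(a,b,l=.14):
    d=np.array([np.tan(a),np.tan(b),1]); d/=np.linalg.norm(d)
    return W(p,d*l+[0,0,.045])
for a in (-.2,-.26,-.31): print(a,grip(a,0),proj(grip(a,0),'top').round(1),proj(grip(a,0),'side').round(1))
np.save('mach.npy',p)
for n,c in (('wax_jar',.04),('slicker',.05)):
    pass
# overlay
im=top.copy()
for X in W(p,np.r_[L,H,pl]): 
    u=proj(X,'top')[0]; cv2.circle(im,tuple(int(v) for v in u.round()),1,(0,0,255),-1)
cv2.imwrite('pics/ov.png',cv2.resize(im[80:280,190:460],None,fx=2.9,fy=2.9))
im=side.copy()
for X in W(p,np.r_[L,H,pl]): 
    u=proj(X,'side')[0]; cv2.circle(im,tuple(int(v) for v in u.round()),1,(0,0,255),-1)
cv2.imwrite('pics/ovs.png',cv2.resize(im[150:350,220:460],None,fx=2.9,fy=2.9))
E
```

```text
[ 0.57806503 -0.05917843  0.12      ] [0.12408235 0.12428652 0.12392553 0.12316567]
[ 0.5780397  -0.05913942 -0.29877995] [ 0.2  0.2  0.2 -0.  -0.  -0.1 -0.4 -0.  -0.1 -0.  -0.  -0.3  0.2  0.2]
[[353.7 251.4]
 [304.  245.1]
 [309.1 230.6]
 [357.5 227.9]] [[355.9 251.4]
 [306.2 244.8]
 [311.4 230.7]]
-0.2 [[ 0.55145824 -0.05095233  0.18220932]] [[378.8 207.3]] [[317.  214.7]]
-0.26 [[ 0.54364297 -0.04854522  0.1802946 ]] [[377.6 211.2]] [[312.9 215. ]]
-0.31 [[ 0.53722362 -0.04656807  0.1783267 ]] [[376.6 214.3]] [[309.5 215.4]]
```

View pics/ov.png

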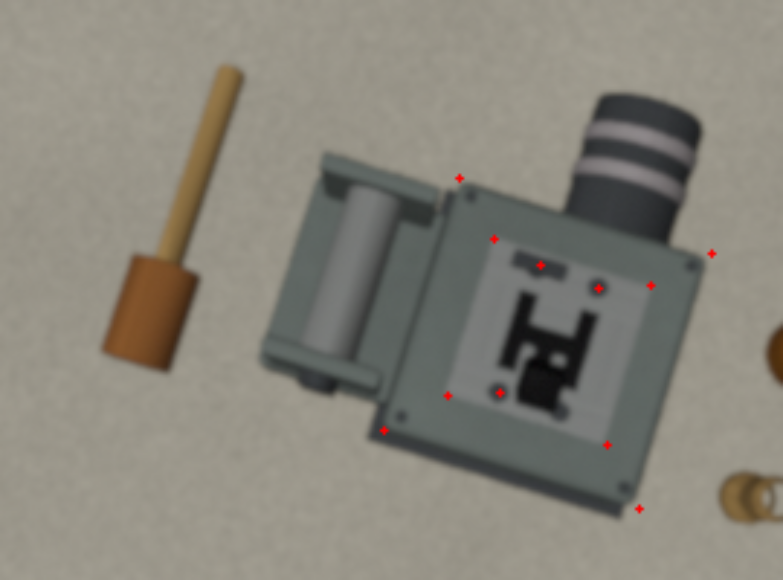

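View pics/ovs.png

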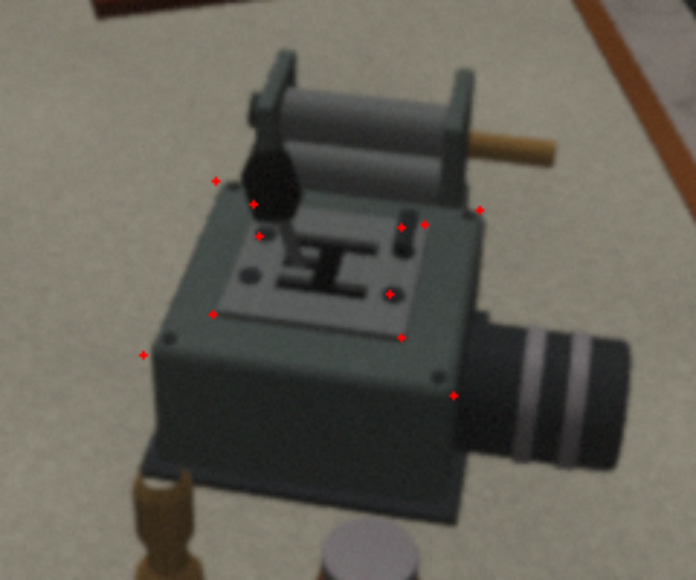

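Fit residuals are below 0.5 px in the top view, and the side view agrees to about 4 mm. The lever is at about -0.27 and the target is the far-left slot. Next: shut the fingers, align the tool with the machine and move to the near side of the grip.

Call:
send_rows([
  [[0,0,-0.323],[17,28.4,0],0],
  [[0,0,-0.323],[17,28.4,0],0],
  [[0,0,-0.323],[17,28.4,0],0],
  [[0,0,-0.323],[17,28.4,0],0],
  [[0,0,-0.323],[17,28.4,0],0],
  [[0,0,-0.323],[17,28.4,0],0],
  [[0,0,-0.323],[17,28.4,0],0],
  [[0,0,-0.323],[17,28.4,0],0],
  [[0,0,-0.323],[17,28.4,0],0],
  [[0,0,-0.323],[17,28.4,0],0],
  [[0,0,-0.323],[17,28.4,0],0],
  [[0,0,-0.323],[17,28.4,0],0],
  [[0,0,-0.323],[17,28.4,0],0],
  [[0,0,-0.323],[17,28.4,0],0],
  [[0,0,-0.323],[17,28.4,0],0],
  [[0,0,-0.323],[17,28.4,0],0],
  [[0,0,-0.323],[17,28.4,0],0],
  [[0,0,-0.323],[17,28.4,0],0],
  [[0,0,-0.323],[17,28.4,0],0],
  [[0,0,-0.323],[17,28.4,0],0],
], newtons=20)

```text
time: 2.67
eef_pos: [0.5043, -0.0336, 0.2505]
ee_rot: [0.989, -0.15, 0.0, -0.0]
force: [1.2, -0.9, -0.1]
opening: 0.0
```

```bash
cat >> h.py <<'E'
from scipy.spatial.transform import Rotation as Ro
def W(p,X):
    c,s=np.cos(p[2]),np.sin(p[2]); X=np.atleast_2d(X)
    return np.c_[p[0]+c*X[:,0]-s*X[:,1],p[1]+s*X[:,0]+c*X[:,1],X[:,2]]
def st():
    p=np.load('mach.npy'); s=ctrl.read_state(); e=np.array(s['eef_pos'])
    c,sn=np.cos(p[2]),np.sin(p[2]); d=e[:2]-p[:2]
    print('t',round(s['time'],2),'tcp',e.round(4),'mach mm',(1e3*np.array([c*d[0]+sn*d[1],-sn*d[0]+c*d[1]])).round(1),
     'axes x',Ro.from_quat(s['ee_rot']).as_matrix()[:,0].round(3),'z',Ro.from_quat(s['ee_rot']).as_matrix()[:,2].round(3),'F',np.round(s['force'],1),'op',round(s['opening'],2))
def pic(cam,name,box=None,f=2.9):
    im=viewer.snapshot(cam)
    if box: x0,y0,x1,y1=box; im=cv2.resize(im[y0:y1,x0:x1],None,fx=f,fy=f,interpolation=cv2.INTER_CUBIC)
    cv2.imwrite(f'pics/{name}.png',im)
E
python3 -c "
from h import *
st();pic('wrist','w1');pic('top','t1',(260,80,460,260));pic('side','s1',(220,100,460,300))"
```

```text
t 2.67 tcp [ 0.5043 -0.0336  0.2505] mach mm [-78.    2.7] axes x [ 0.955 -0.296  0.001] z [ 0.001 -0.    -1.   ] F [ 1.2 -0.9 -0.1] op 0.0
```

View pics/w1.png

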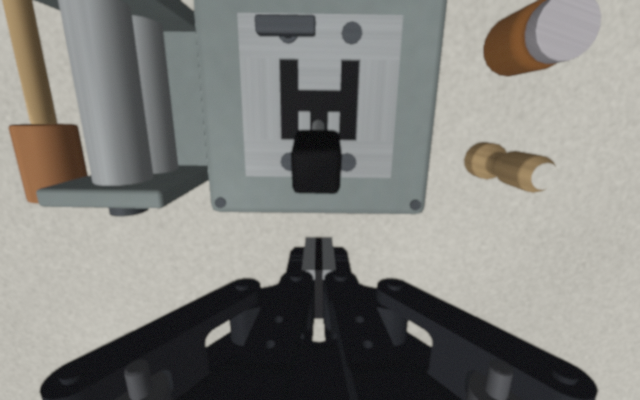

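View pics/s1.png

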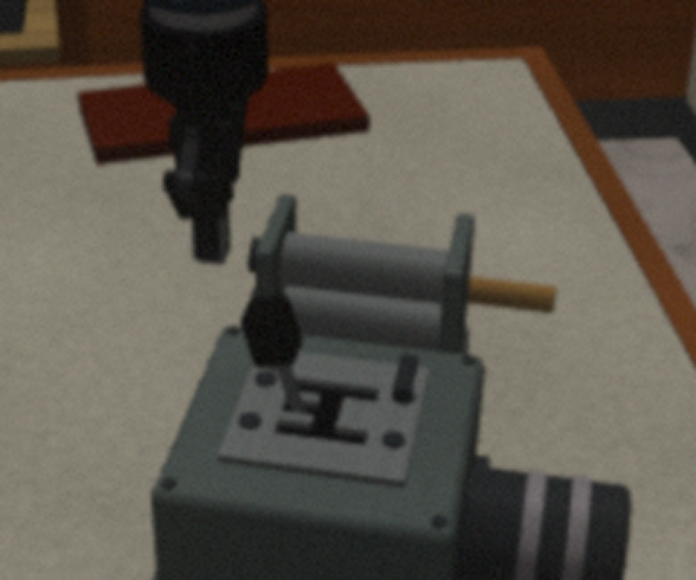

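The wrist view shows the key plug bar at (285,25), far-left, and the grip at (316,162) in the notch. The fingers are clear of it. I'll do a quick cross-check of the machine pose.

```bash
python3 -c "
from h import *
p=np.load('mach.npy')
print(proj(W(p,[[.049,-.024,.123],[-.062,.062,.12],[-.062,-.062,.12],[.031,.0165,.12],[.031,-.0165,.12],[.049,.024,.144]]),'wrist').round(1))
q=viewer.camera_params('wrist');print(-q['R'].T@q['t'])"
```

```text
[[355.7  32.9]
 [250.2 177.6]
 [395.1 177.9]
 [302.   59.6]
 [344.7  59.7]
 [288.8  24.7]]
[ 0.56919992 -0.05263279  0.37369919]
```

Call:
send_rows([
  [[0,0,0],[0,0,-14],0],
  [[0,0,0],[0,0,-14],0],
  [[0,0,0],[0,0,-14],0],
  [[0,0,0],[0,0,-13],0],
  [[0,0,0],[0,0,0],0],
  [[0,0,0],[3.8,-1.2,0],0],
  [[0,0,0],[3.8,-1.2,0],0],
  [[0,0,0],[3.8,-1.2,0],0],
  [[0,0,0],[3.8,-1.2,0],0],
  [[0,0,0],[3.8,-1.2,0],0],
  [[0,0,0],[3.8,-1.2,0],0],
  [[0,0,0],[3.8,-1.2,0],0],
])

```text
time: 3.82
eef_pos: [0.5306, -0.0437, 0.1955]
ee_rot: [0.989, -0.149, 0.0, -0.0]
force: [-2.3, 0.3, 1.8]
opening: 0.0
```

```bash
python3 -c "
from h import *
p=np.load('mach.npy'); p[:2]+=[.0009,.0029]; np.save('mach.npy',p)
st();pic('wrist','w2')"
```

```text
t 3.82 tcp [ 0.5306 -0.0437  0.1955] mach mm [-49.9  -2.3] axes x [ 0.956 -0.294  0.   ] z [ 0. -0. -1.] F [-2.3  0.3  1.8] op 0.0
```

View pics/w2.png

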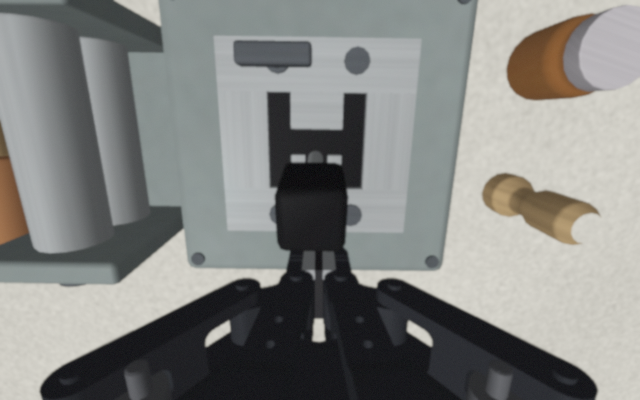

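Contact is made at about 2.5 N and the stem is still in the notch at (316,157). I'll keep pushing toward the channel.

Call:
send_rows([
  [[0,0,0],[3.8,-1.0,0],0],
  [[0,0,0],[3.8,-1.0,0],0],
  [[0,0,0],[3.8,-1.0,0],0],
  [[0,0,0],[3.8,-1.0,0],0],
  [[0,0,0],[1.9,-0.6,0],0],
  [[0,0,0],[1.9,-0.6,0],0],
  [[0,0,0],[0,0,0],0],
])

```text
time: 4.45
eef_pos: [0.5496, -0.0489, 0.1952]
ee_rot: [0.989, -0.149, 0.0, -0.0]
force: [-0.7, -0.1, -0.6]
opening: 0.002
```

```bash
python3 -c "
from h import *
st();pic('wrist','w3');pic('side','s3',(260,160,400,280),5)"
```

```text
t 4.45 tcp [ 0.5496 -0.0489  0.1952] mach mm [-30.2  -1.7] axes x [ 0.956 -0.295  0.   ] z [ 0. -0. -1.] F [-0.7 -0.1 -0.6] op 0.0
```

View pics/w3.png

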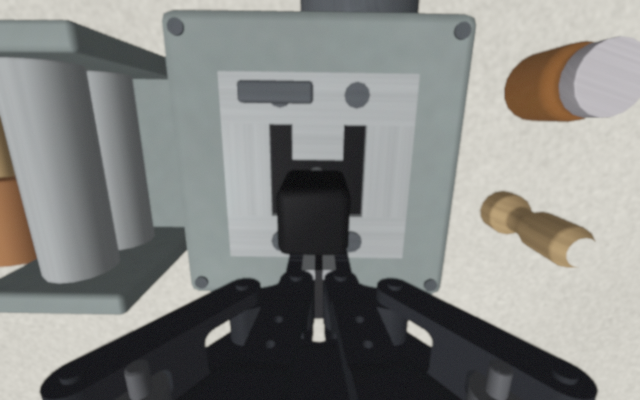

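View pics/s3.png

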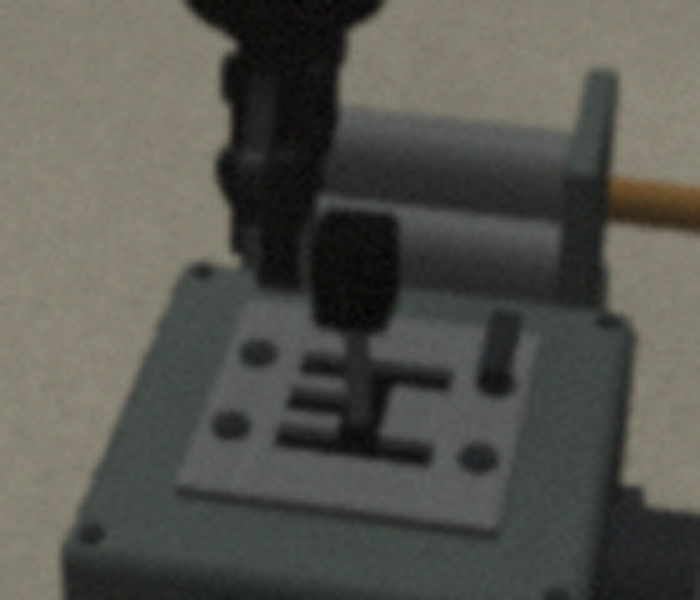

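Lever is about upright at a≈-0.02, with the stem in the channel. I'll push 4 mm more, then back off and go around to the right side.

Call:
send_rows([
  [[0,0,0],[1.9,-0.6,0],0],
  [[0,0,0],[1.9,-0.6,0],0],
  [[0,0,0],[0,0,0],0],
])

```text
time: 4.8
eef_pos: [0.5533, -0.0501, 0.1954]
ee_rot: [0.989, -0.149, 0.0, -0.0]
force: [-0.7, 0.3, 0.7]
opening: 0.002
```

```bash
python3 -c "
from h import *
st();pic('side','s4',(260,160,400,280),5)
for d in spotter.cut_out('grip_mid','side')[:1]: ys,xs=np.nonzero(d['mask']);print(d['extent'],xs.mean(),ys.mean())
p=np.load('mach.npy')
for a in (-.05,0,.05): print(a,proj(W(p,np.array([np.sin(a),0,np.cos(a)])*.14+[0,0,.045]),'side'))
"
```

```text
t 4.8 tcp [ 0.5533 -0.0501  0.1954] mach mm [-26.3  -1.7] axes x [ 0.956 -0.294  0.   ] z [ 0. -0. -1.] F [-0.7  0.3  0.7] op 0.0
[325.0, 202.2, 14.1, 42.7] 332.2375249500998 217.3992015968064
-0.05 [[328.01682232 213.87552061]]
0 [[331.62105188 214.2145212 ]]
0.05 [[335.23009397 214.70383932]]
```

View pics/s4.png

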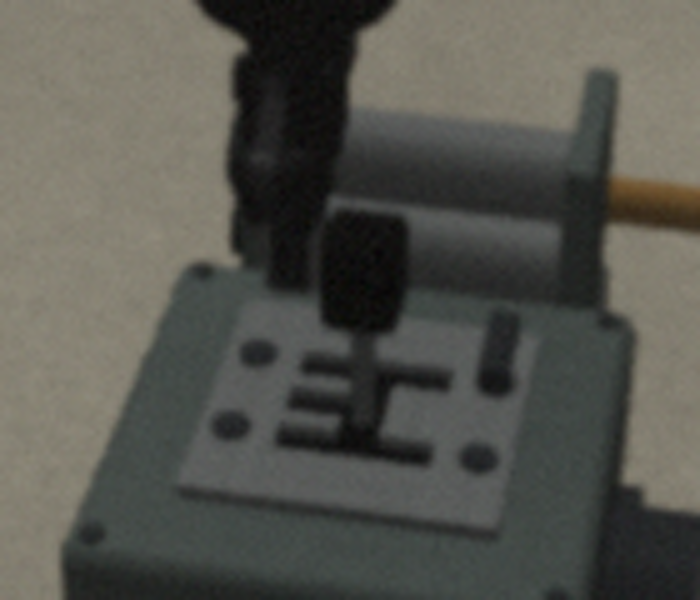

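```bash
python3 -c "
from h import *
print(np.round(ctrl.read_state()['joint_pos'],2))"
```

```text
[-0.09  0.31  1.84 -0.    1.    1.78]
```

Call:
send_rows([
  [[0,0,0],[-7,2.2,0],0],
  [[0,0,0],[-7.3,2.2,0],0],
  [[0,0,0],[0,0,20],0],
  [[0,0,0],[0,0,20],0],
  [[0,0,0],[0,0,20],0],
  [[0,0,1.2],[0,0,0],0],
  [[0,0,1.2],[0,-3,0],0],
  [[0,0,1.2],[0,-5,0],0],
  [[0,0,1.2],[0,-5,0],0],
  [[0,0,1.2],[2,-5,0],0],
  [[0,0,1.2],[2,-5,0],0],
  [[0,0,1.2],[2.5,-5,0],0],
  [[0,0,1.2],[2.5,-5,0],0],
  [[0,0,1.2],[2.5,-5,0],0],
  [[0,0,1.2],[3,-5,0],0],
  [[0,0,1.2],[3,-5,0],0],
  [[0,0,1.2],[3,-3,0],0],
  [[0,0,1.2],[3,-2.2,0],0],
  [[0,0,1.2],[3,0,0],0],
  [[0,0,1.2],[0,0,0],0],
])

```text
time: 6.57
eef_pos: [0.5648, -0.0987, 0.2552]
ee_rot: [0.803, 0.596, 0.0, -0.0]
force: [-0.5, 0.3, 0.1]
opening: -0.002
```

```bash
python3 -c "
from h import *
st();pic('wrist','w5')"
```

```text
t 6.57 tcp [ 0.5648 -0.0987  0.2552] mach mm [ -1.  -44.7] axes x [0.29  0.957 0.   ] z [-0.  0. -1.] F [-0.5  0.3  0.1] op -0.0
```

View pics/w5.png

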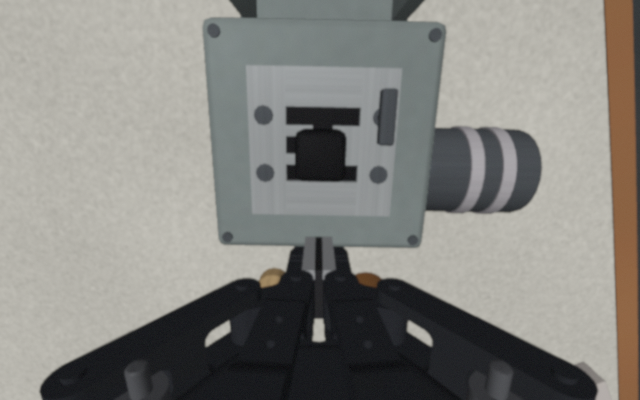

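Grip is centred ahead of the fingers, at (320,155). Lower and push left along the channel.

Call:
send_rows([
  [[0,0,0],[0,0,-20],0],
  [[0,0,0],[0,0,-20],0],
  [[0,0,0],[0,0,-20],0],
  [[0,0,0],[0,0,0],0],
  [[0,0,0],[1.2,3.8,0],0],
  [[0,0,0],[1.2,3.8,0],0],
  [[0,0,0],[1.2,3.8,0],0],
  [[0,0,0],[1.2,3.8,0],0],
  [[0,0,0],[1.2,3.8,0],0],
  [[0,0,0],[1.2,3.8,0],0],
  [[0,0,0],[1.2,3.8,0],0],
  [[0,0,0],[1.2,3.8,0],0],
  [[0,0,0],[1.2,3.8,0],0],
])

```text
time: 7.7
eef_pos: [0.5763, -0.0644, 0.1955]
ee_rot: [0.805, 0.594, 0.0, 0.0]
force: [0.3, -1.9, 1.0]
opening: -0.001
```

```bash
python3 -c "
from h import *
st();pic('wrist','w6')"
```

```text
t 7.7 tcp [ 0.5763 -0.0644  0.1955] mach mm [-0.2 -8.5] axes x [ 0.295  0.956 -0.   ] z [ 0. -0. -1.] F [ 0.3 -1.9  1. ] op -0.0
```

View pics/w6.png

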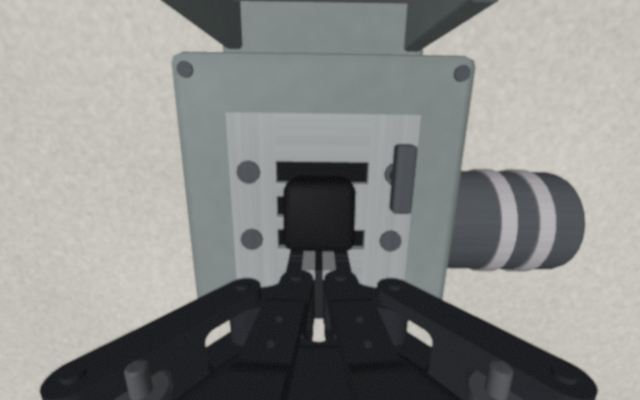

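The lever is moving with the fingers at about 2 N. Continue.

Call:
send_rows([
  [[0,0,0],[1.2,3.8,0],0],
  [[0,0,0],[1.2,3.8,0],0],
  [[0,0,0],[1.2,3.8,0],0],
  [[0,0,0],[1.2,3.8,0],0],
  [[0,0,0],[0.9,2.9,0],0],
  [[0,0,0],[0,0,0],0],
])

```text
time: 8.25
eef_pos: [0.5816, -0.0459, 0.195]
ee_rot: [0.804, 0.594, -0.0, -0.0]
force: [-1.3, -0.7, -0.3]
opening: 0.0
```

```bash
python3 -c "
from h import *
st();pic('wrist','w7');pic('side','s7',(260,160,400,280),5);pic('top','t7',(320,120,440,260),4.2)
for cam in ('side',):
  for d in spotter.cut_out('grip_mid',cam)[:1]: ys,xs=np.nonzero(d['mask']);print(cam,d['extent'],xs.mean(),ys.mean())
"
```

```text
t 8.25 tcp [ 0.5816 -0.0459  0.195 ] mach mm [-0.6 10.7] axes x [0.294 0.956 0.   ] z [-0.001  0.    -1.   ] F [-1.3 -0.7 -0.3] op 0.0
side [332.0, 201.1, 9.8, 38.1] 337.2371134020619 219.90721649484536
```

View pics/w7.png

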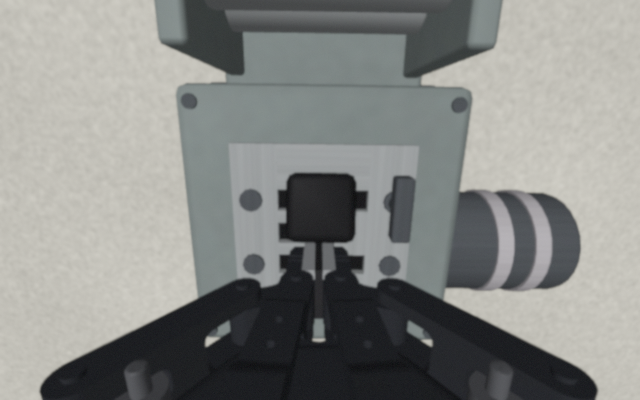

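View pics/s7.png

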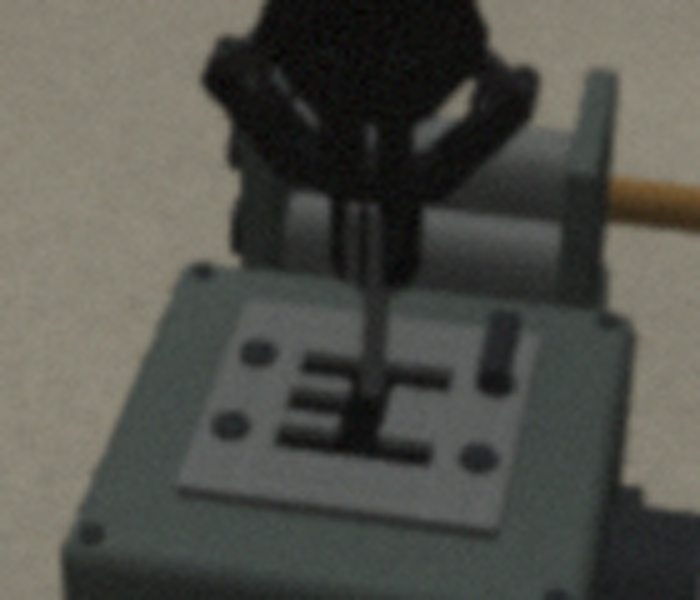

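View pics/t7.png

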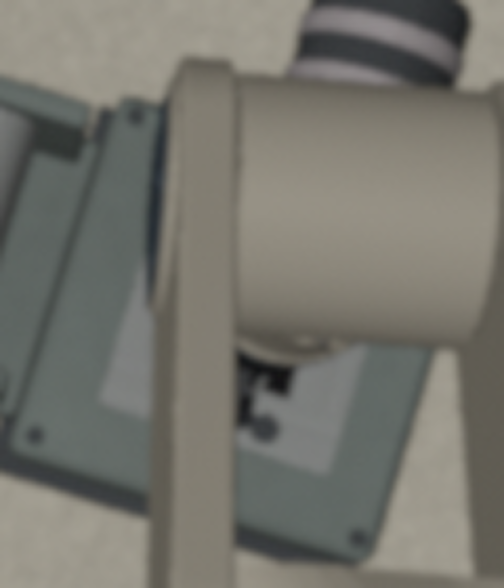

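Call:
send_rows([
  [[0,0,0],[0.9,1.9,0],0],
  [[0,0,0],[0.9,1.9,0],0],
  [[0,0,0],[0.4,1,0],0],
  [[0,0,0],[0,0,0],0],
])

```text
time: 8.78
eef_pos: [0.5839, -0.0416, 0.1952]
ee_rot: [0.804, 0.594, -0.0, -0.0]
force: [-1.4, -0.3, -0.4]
opening: 0.002
```

```bash
python3 -c "
from h import *
st();pic('wrist','w8');pic('side','s8',(260,160,400,280),5)
"
```

```text
t 8.78 tcp [ 0.5839 -0.0416  0.1952] mach mm [ 0.4 15.5] axes x [ 0.294  0.956 -0.   ] z [-0. -0. -1.] F [-1.4 -0.3 -0.4] op 0.0
```

View pics/s8.png

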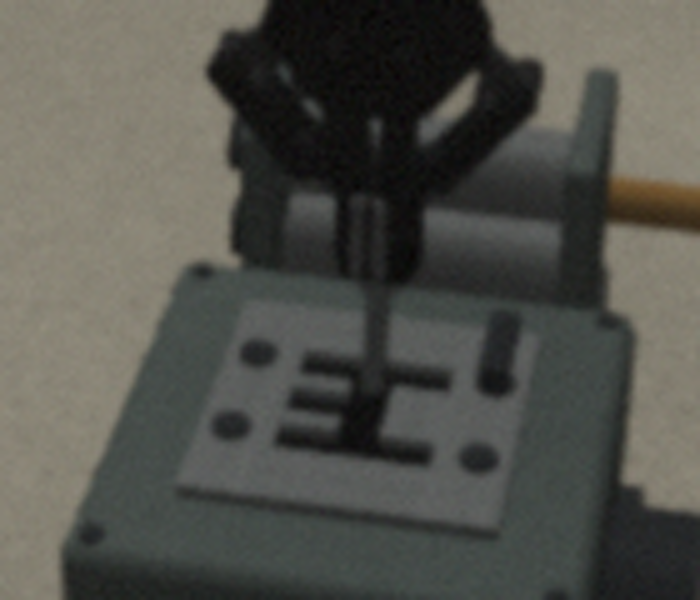

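View pics/w8.png

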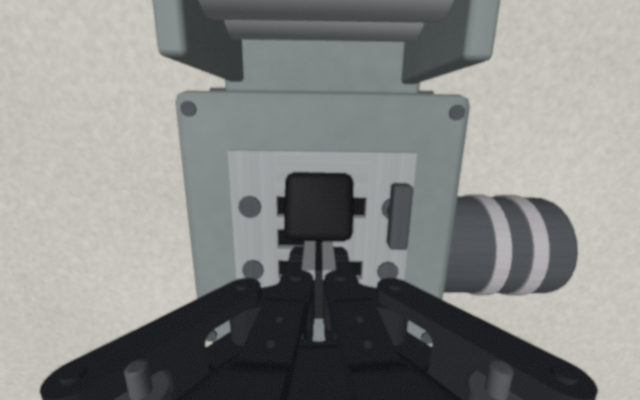

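```bash
cat >> h.py <<'E'
def block(a,b):
    # fore about y then side: axis direction
    d=np.array([np.tan(a),np.tan(b),1]); d/=np.linalg.norm(d)
    ex=np.array([1,0,0])-d[0]*d; ex/=np.linalg.norm(ex); ey=np.cross(d,ex)
    p=np.load('mach.npy')
    C=[[i*.015,j*.015,l] for l in (.12,.16) for i in (-1,1) for j in (-1,1)]
    return W(p,np.array([c[0]*ex+c[1]*ey+c[2]*d+[0,0,.045] for c in C]))
E
python3 -c "
from h import *
for d in spotter.cut_out('grip_mid','wrist')[:2]: print(d['score'],d['extent'])
p=np.load('mach.npy')
for b in (.26,.29,.32,.35):
  q=proj(block(0.0,b),'wrist'); print(b,q.min(0).round(1),q.max(0).round(1))
print(proj(W(p,[[.049,-.024,.123],[-.049,-.024,.123],[-.049,.024,.123]]),'wrist').round(1))
"
```

```text
0.97 [284.7, 173.1, 67.3, 71.1]
0.26 [284.2 187.2] [356.  258.9]
0.29 [284.3 175.8] [356.1 247.6]
0.32 [284.2 164.6] [356.1 236.2]
0.35 [284.1 153.6] [356.2 224.7]
[[387.3 271.4]
 [251.5 271.6]
 [247.2 208. ]]
```

The wrist silhouette gives b≈0.30. The slot is centred at about 0.32, so push 3–4 mm more.

Call:
send_rows([
  [[0,0,0],[0.6,1.7,0],0],
  [[0,0,0],[0.6,1.7,0],0],
  [[0,0,0],[0,0,0],0],
  [[0,0,0],[0,0,0],0],
])

```text
time: 9.27
eef_pos: [0.5852, -0.0382, 0.1953]
ee_rot: [0.804, 0.594, 0.0, 0.0]
force: [-0.7, -1.3, 0.0]
opening: 0.001
```

```bash
python3 -c "
from h import *
st();pic('wrist','w9')
for d in spotter.cut_out('grip_mid','wrist')[:2]: print(d['score'],d['extent'])
for b in (.29,.32,.35):
  q=proj(block(0.0,b),'wrist'); print(b,q.min(0).round(1),q.max(0).round(1))
"
```

```text
t 9.27 tcp [ 0.5852 -0.0382  0.1953] mach mm [ 0.6 19.1] axes x [0.294 0.956 0.   ] z [ 0.  0. -1.] F [-0.7 -1.3  0. ] op 0.0
0.86 [285.0, 173.5, 68.2, 66.1]
0.29 [284.1 184.4] [355.2 255.6]
0.32 [284.  173.2] [355.3 244.3]
0.35 [283.9 162.2] [355.3 232.8]
```

b≈0.32 now. Withdraw, lift, rotate back and move to the near side.

Call:
send_rows([
  [[0,0,0],[-1.7,-5.7,0],0],
  [[0,0,0],[-1.8,-5.8,0],0],
  [[0,0,0],[0,0,20],0],
  [[0,0,0],[0,0,20],0],
  [[0,0,0],[0,0,20],0],
  [[0,0,-1.2],[-3,0,0],0],
  [[0,0,-1.2],[-5,0,0],0],
  [[0,0,-1.2],[-5,0,0],0],
  [[0,0,-1.2],[-5,3,0],0],
  [[0,0,-1.2],[-5,5,0],0],
  [[0,0,-1.2],[-5,5,0],0],
  [[0,0,-1.2],[-4.7,5,0],0],
  [[0,0,-1.2],[0,5,0],0],
  [[0,0,-1.2],[0,5,0],0],
  [[0,0,-1.2],[0,5,0],0],
  [[0,0,-1.2],[0,5,0],0],
  [[0,0,-1.2],[0,5,0],0],
  [[0,0,-1.2],[0,5.8,0],0],
  [[0,0,-1.2],[0,0,0],0],
  [[0,0,-1.2],[0,0,0],0],
])

```text
time: 11.03
eef_pos: [0.5488, -0.0012, 0.2554]
ee_rot: [0.988, -0.151, 0.0, -0.0]
force: [-0.7, 0.0, 0.6]
opening: 0.002
```

```bash
python3 -c "
from h import *
st();pic('wrist','w10')
for d in spotter.cut_out('grip_mid','wrist')[:2]: print(d['score'],d['extent'])
for b in (.29,.32,.35):
  q=proj(block(0.0,b),'wrist'); print(b,q.min(0).round(1),q.max(0).round(1))
"
```

```text
t 11.03 tcp [ 0.5488 -0.0012  0.2554] mach mm [-45.   43.7] axes x [ 0.954 -0.299  0.   ] z [ 0.  0. -1.] F [-0.7  0.   0.6] op 0.0
0.76 [286.4, 125.0, 59.7, 53.7]
0.29 [291.5 126.1] [353.4 180.6]
0.32 [284.4 126. ] [348.1 180.2]
0.35 [277.6 126. ] [342.9 179.8]
```

View pics/w10.png

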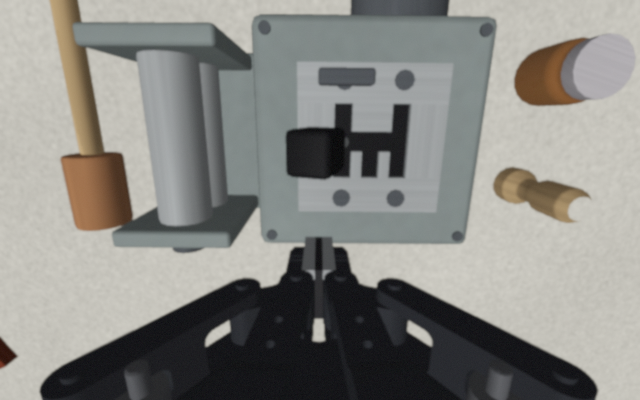

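The stem stands in the left slot column at (343,143). Lower and push far.

Call:
send_rows([
  [[0,0,0],[0,0,-20],0],
  [[0,0,0],[0,0,-20],0],
  [[0,0,0],[0,0,-22],0],
  [[0,0,0],[0,0,0],0],
  [[0,0,0],[3.8,-1.2,0],0],
  [[0,0,0],[3.8,-1.2,0],0],
  [[0,0,0],[3.8,-1.2,0],0],
  [[0,0,0],[3.8,-1.2,0],0],
  [[0,0,0],[3.8,-1.2,0],0],
  [[0,0,0],[3.8,-1.2,0],0],
  [[0,0,0],[3.8,-1.2,0],0],
  [[0,0,0],[3.8,-1.2,0],0],
  [[0,0,0],[3.8,-1.2,0],0],
  [[0,0,0],[3.8,-1.2,0],0],
])

```text
time: 12.3
eef_pos: [0.5872, -0.0131, 0.1933]
ee_rot: [0.989, -0.149, -0.0, 0.0]
force: [-1.6, -0.6, 2.2]
opening: 0.003
```

```bash
python3 -c "
from h import *
st();pic('wrist','w11')
for d in spotter.cut_out('grip_mid','wrist')[:2]: print(d['score'],d['extent'])
"
```

```text
t 12.3 tcp [ 0.5872 -0.0131  0.1933] mach mm [-4.8 43.6] axes x [ 0.956 -0.294 -0.   ] z [-0.  0. -1.] F [-1.6 -0.6  2.2] op 0.0
0.73 [275.2, 174.4, 77.8, 73.2]
```

View pics/w11.png

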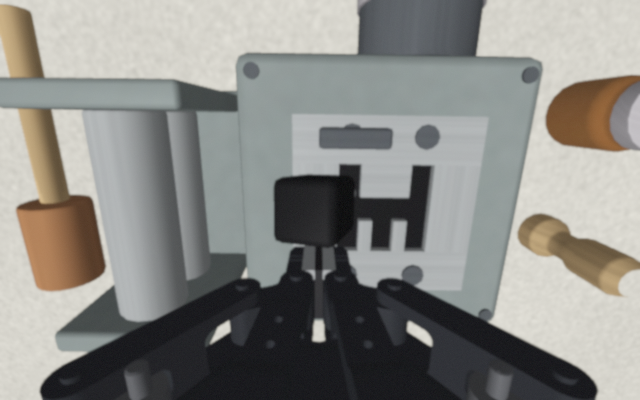

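Entering the far slot smoothly. Continue.

Call:
send_rows([
  [[0,0,0],[3.8,-1.2,0],0],
  [[0,0,0],[3.8,-1.2,0],0],
  [[0,0,0],[3.8,-1.2,0],0],
  [[0,0,0],[3.8,-1.2,0],0],
  [[0,0,0],[1.9,-0.6,0],0],
  [[0,0,0],[0,0,0],0],
])

```text
time: 12.9
eef_pos: [0.6045, -0.0186, 0.1932]
ee_rot: [0.989, -0.149, 0.0, 0.0]
force: [-1.1, 0.2, 0.4]
opening: 0.002
```

```bash
python3 -c "
from h import *
st();pic('wrist','w12');pic('side','s12',(260,160,400,280),5)
for d in spotter.cut_out('grip_mid','wrist')[:2]: print(d['score'],d['extent'])
for a in (.2,.24,.28,.32,.34,.36):
  q=proj(block(a,.32),'wrist'); print(a,q.min(0).round(1),q.max(0).round(1))
"
```

```text
t 12.9 tcp [ 0.6045 -0.0186  0.1932] mach mm [13.3 43.5] axes x [ 0.956 -0.295  0.   ] z [ 0. -0. -1.] F [-1.1  0.2  0.4] op 0.0
0.74 [274.4, 172.4, 78.4, 67.6]
0.2 [274.  193.6] [359.6 273.9]
0.24 [274.2 184.5] [360.4 260.2]
0.28 [274.6 170.9] [361.3 246.1]
0.32 [275.2 157.5] [362.2 231.7]
0.34 [275.6 150.9] [362.6 224.4]
0.36 [276.1 144.4] [363.1 219.1]
```

View pics/w12.png

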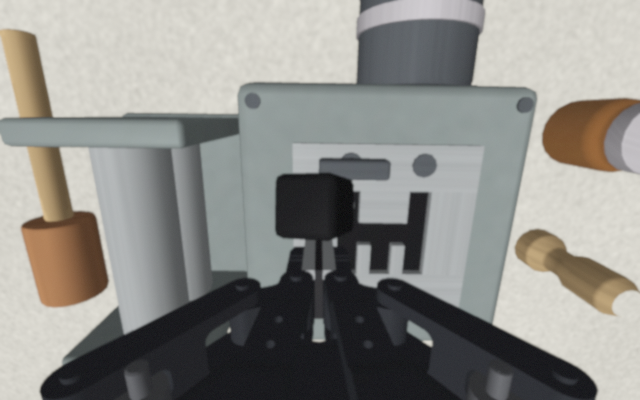

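View pics/s12.png

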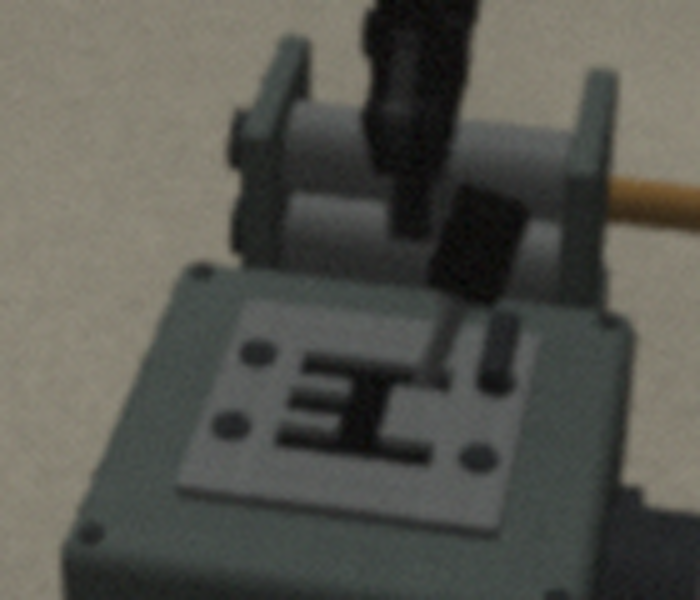

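a≈0.28, so about 8–9 mm of grip travel is left. Creep to the stop while watching force.

Call:
send_rows([
  [[0,0,0],[1.9,-0.6,0],0],
  [[0,0,0],[1.9,-0.6,0],0],
  [[0,0,0],[1.9,-0.6,0],0],
  [[0,0,0],[1,-0.3,0],0],
  [[0,0,0],[0,0,0],0],
])

```text
time: 13.47
eef_pos: [0.6107, -0.0206, 0.1931]
ee_rot: [0.989, -0.149, -0.0, 0.0]
force: [-2.5, 1.1, -1.6]
opening: -0.005
```

Call:
send_rows([
  [[0,0,0],[1,-0.3,0],0],
  [[0,0,0],[0,0,0],0],
])

```text
time: 13.63
eef_pos: [0.6117, -0.0208, 0.1932]
ee_rot: [0.989, -0.149, -0.0, 0.0]
force: [-2.0, -0.3, -1.4]
opening: -0.0
```

Call:
send_rows([
  [[0,0,0],[1,-0.3,0],0],
  [[0,0,0],[0,0,0],0],
])

```text
time: 13.8
eef_pos: [0.6126, -0.0211, 0.1932]
ee_rot: [0.989, -0.149, -0.0, 0.0]
force: [-2.9, 1.2, -1.0]
opening: 0.001
```

```bash
python3 -c "
from h import *
st();pic('side','s13',(260,160,400,280),5);viewer.snapshot('wrist')
for d in spotter.cut_out('grip_mid','wrist')[:2]: print(d['score'],d['extent'])
for a in (.28,.32,.34,.36):
  q=proj(block(a,.32),'wrist'); print(a,q.min(0).round(1),q.max(0).round(1))
"
```

```text
t 13.8 tcp [ 0.6126 -0.0211  0.1932] mach mm [21.9 43.5] axes x [ 0.956 -0.295 -0.   ] z [-0.  0. -1.] F [-2.9  1.2 -1. ] op 0.0
0.79 [277.1, 172.0, 75.6, 66.1]
0.28 [275.  189.8] [360.5 265. ]
0.32 [275.7 176.6] [361.5 250.9]
0.34 [276.1 170. ] [361.9 243.8]
0.36 [276.5 163.5] [362.4 236.6]
```

View pics/s13.png

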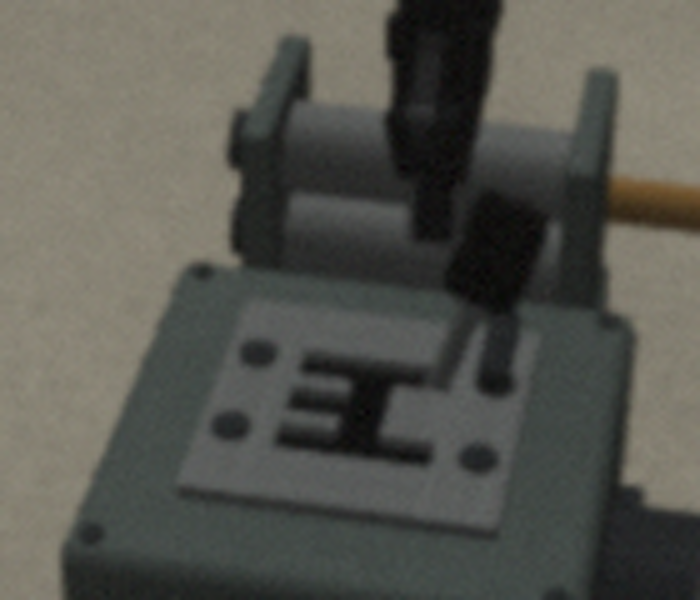

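Nearly at the end, a≈0.335. I'll creep 1 mm at a time until the stop shows as force.

Call:
send_rows([
  [[0,0,0],[1,-0.3,0],0],
  [[0,0,0],[0,0,0],0],
])

```text
time: 14.12
eef_pos: [0.6133, -0.0213, 0.1931]
ee_rot: [0.989, -0.149, -0.001, -0.0]
force: [-4.7, 1.7, -0.2]
opening: -0.0
```

Call:
send_rows([
  [[0,0,0],[1,-0.3,0],0],
  [[0,0,0],[0,0,0],0],
])

```text
time: 14.28
eef_pos: [0.6137, -0.0215, 0.193]
ee_rot: [0.989, -0.149, -0.001, -0.0]
force: [-7.1, 2.8, -0.1]
opening: 0.002
```

Call:
send_rows([
  [[0,0,0],[1,-0.3,0],0],
  [[0,0,0],[0,0,0],0],
])

```text
time: 14.45
eef_pos: [0.6141, -0.0216, 0.1928]
ee_rot: [0.989, -0.149, -0.002, -0.0]
force: [-7.9, 2.7, 1.8]
opening: -0.002
```

Call:
send_rows([
  [[0,0,0],[-4,1.2,0],0],
  [[0,0,0],[-8,2.4,0],0],
  [[0,0,0],[-12,3.6,0],0],
  [[0,0,0],[-15,4.5,0],0],
  [[0,0,0],[-15,4.5,10],0],
  [[0,0,0],[0,0,25],0],
  [[0,0,0],[0,0,25],0],
  [[0,0,0],[0,0,0],0],
])

```text
time: 15.12
eef_pos: [0.5643, -0.0057, 0.2586]
ee_rot: [0.989, -0.149, 0.005, -0.001]
force: [1.2, -0.8, 1.1]
opening: 0.002
```

```bash
python3 -c "
from h import *
st();pic('side','s14',(260,160,400,280),5);pic('wrist','w14')
for cam in ('wrist','side'):
  for d in spotter.cut_out('grip_mid',cam)[:1]: print(d['score'],d['extent'])
  for a in (.30,.32,.34,.36):
    q=proj(block(a,.32),cam); print(a,q.min(0).round(1),q.max(0).round(1))
"
```

```text
t 15.12 tcp [ 0.5643 -0.0057  0.2586] mach mm [-28.8  44. ] axes x [ 0.956 -0.294  0.009] z [ 0.009 -0.    -1.   ] F [ 1.2 -0.8  1.1] op 0.0
0.64 [285.8, 69.9, 61.2, 66.2]
0.3 [285.2  73.3] [351.7 140.4]
0.32 [285.5  68.2] [352.1 137.1]
0.34 [285.8  63.2] [352.4 133.7]
0.36 [286.1  58.3] [352.8 130.3]
0.73 [347.0, 201.6, 21.7, 34.8]
0.3 [343.2 195.8] [366.2 223.5]
0.32 [344.3 196.3] [367.6 224.1]
0.34 [345.5 196.8] [369.  224.7]
0.36 [346.6 197.3] [370.3 225.3]
```

View pics/s14.png

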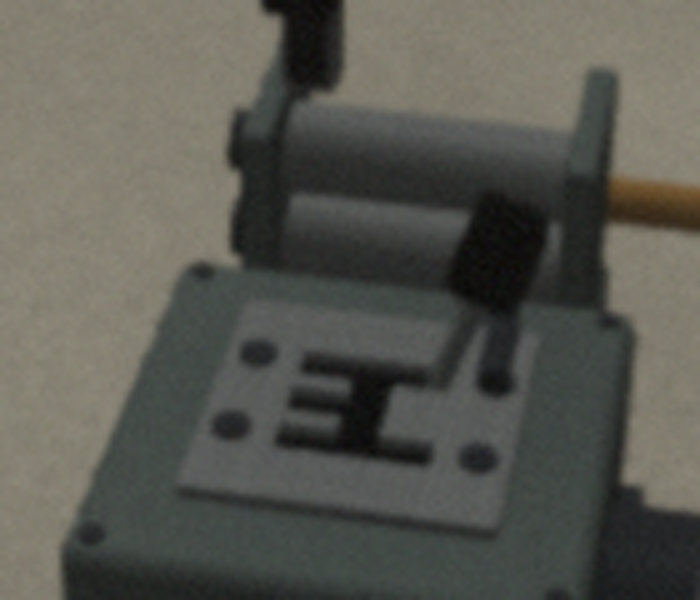

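View pics/w14.png

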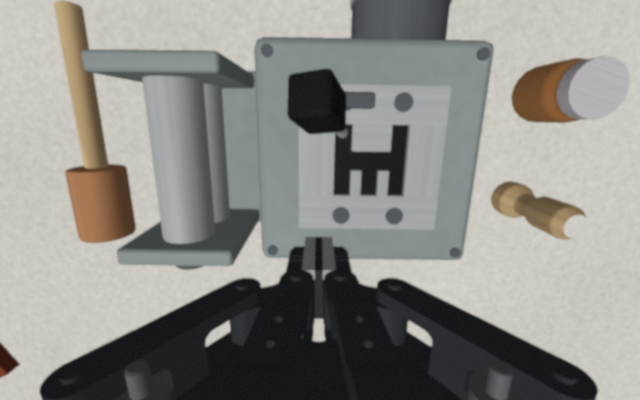

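Lever stands at the end of the far-left slot. In the wrist view the stem at (343,131) covers the slot's far end, and nothing touches it. Handing in.

```bash
python3 -c "
from h import *
print(order.job_done()); st()"
```

```text
the job is handed in; nothing more can be done
None
the job is handed in; nothing more can be done
```

The lever now stands at the end of the far-left corner slot, the one marked by the key plug, and I handed the job in shortly after 15.1 s on the robot's clock. `job_done` gives no verdict, so this rests on my own checks.

With the fingers shut, I pushed the grip's near side out of the notch into the channel. I then pushed its right side along the channel, and its near side again to the slot's end. No grasp was made.

- **Slot end:** at the stop, the push force rose from about 3 N to about 8 N and the tool moved less than commanded. The side and wrist views both show the stem covering the slot's far end.
- **Lever angles:** fore tilt read about 0.33 in the wrist view and 0.34 to 0.36 in the side view. Side tilt was about 0.32, last measured before the final push. These match the expected 0.34 and 0.3.
- **Robot clear:** the gripper was backed off and raised, touching nothing. The highest force reading at the end of any move was about 8 N.
- **Jar, slicker and mallet:** all three look undisturbed in the wrist picture, and no path came near them. I did not measure their positions again.
- **Disagreement:** the cameras differed by about 3–4 mm on the machine's position. I used the wrist camera's correction, and the force stop is what settled the end of the slot. After hand-in I could take no further reading.

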